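Run the stylus along the tilting bin's seam

TASK

Draw the lock pin up out of the tilting bin and park it upright, well inside the open notch on the cradle's right side (seen from the robot), because its broad head covers the seam. Then take the stylus from its fork stand and guide its point along inside the seam groove from the left-flange end, round the bend, to the far end of the front flange, going no faster than about 4 cm a second with the point down in the groove all the way and without pressing so that the bin tips. Hang the stylus back upright in its fork, leave the bin level, and do not shift any of the other things standing about.

Things in the scene. Friction and masses are not known exactly. Their poses are not given: they have to be found in the camera images.
- cradle: Fixed steel base plate 200 (x) x 250 (y) x 8 mm with two cheeks at y = +-115 mm, between which a 130 x 150 mm steel bin hangs on side pins. Origin: centre of the plate's underside, on the bench; -x is the front (towards the robot), +y left. The bin's flat rim is 114 mm above the bench; it reaches to x = -90 mm in front (ear with the pin's bore: -117 mm, top at 120 mm) and y = 104 mm at the left.
- bin (a joint): Tilt of the bin about its side pins (axis along the cradle's y, 90 mm above the bench), rad; 0 is level, positive tips the front rim down. Locked by the pin; with the pin out only friction holds it (0.5 N m: some 6 N straight down on the front flange tips it). It is to stay within 0.08 rad of level.
- notch (a point): Parking notch: a slot 12 mm wide through a level steel plate 8 mm thick on the cradle's right cheek, top 108 mm above the bench. This point: on the plate's top, about where the pin's axis is when pushed home at the closed end; the slot goes on 25 mm from here towards the cradle's -y, where it is open. Axes as the cradle's.
- lockpin: Loose steel lock pin, upright: shaft 8 mm thick, 45 mm long; above it a round head 48 mm across, 6 mm thick; above that a square grip 14 x 14 x 36 mm, flats facing its x and y. 90 g. Origin at the shaft's foot, z up; hold it 74 mm above the foot. Starts in its bore (cradle x -93, y -10 mm), foot 75 mm above the bench: lift it 47 mm or more straight up. Parked, its head rests on the notch plate.
- pin_neck (a point): Centre of the underside of the lock pin's head, 45 mm above its foot.
- stylus: Loose stylus hanging point down in its fork: point 4 mm thick and 25 mm long, shaft 9 mm thick, collar 28 mm across from 62 to 68 mm above the point's end, square walnut handle 15 x 15 mm from 68 to 125 mm. 70 g. Origin at the end of the point, z up; handle flats face its x and y, at the start along the stand's x and y. Hold it about 92 mm above the point.
- stand: Fixed fork stand: base 75 x 62 x 14 mm (x from -28 to 48 mm), a post at its +x end, on top a level fork plate 8 mm thick, 40 mm wide in y, top 80 mm above the bench, with a slot 13 mm wide open towards its -x. Origin on the bench below the stylus's place; z up. A pillar stands close to its +y side, so keep fingers off that side.
- fork (a point): Axes as the stand's. Centre of the stylus's place in the fork, on the plate's top; the collar rests on the plate here. The slot ends 3 mm beyond the shaft towards the stand's +x, and goes on 24 mm towards its -x where it is open.
- pillar: Bystander: loose pale ribbed ceramic insulator pillar, 40 mm thick, 130 mm tall, close beside the stylus stand (axis 57 to 64 mm from the stylus on the stand's +y side). Origin at the centre of its underside.
- weight_a: Bystander: cast lead counterweight, 46 mm across, 48 mm tall with its small top knob, between robot and cradle. Origin at the centre of its underside.
- weight_b: Bystander: the second such lead counterweight, behind the cradle. Origin at the centre of its underside.
- cup: Bystander: dented copper resonator cup, 74 mm across, 62 mm tall. Origin at the centre of its underside.
- stopper: Bystander: walnut organ pipe stopper, a 49 mm square block with a knob, 90 mm tall. Origin at the centre of its underside.
- whistle: Bystander: brass Galton whistle lying down, 115 mm long, 24 mm tall. Origin under its middle.
- handfork: Bystander: aluminium tuning fork upright on a round foot 54 mm across, 185 mm tall, 34 mm wide; stands close to the cradle's front right corner. Origin at the centre of its underside.
- seam0 (a point): Point 0 of the seam, on the groove's floor, mid-width; the left-flange end, where the pass starts (the groove's mouth is 6 mm further back). The seam: a groove 10 mm wide, 6 mm deep, between ridges 4 mm wide on the bin's rim, floor 114 mm above the bench. Straight along the left flange to point 2, slanting to point 4, straight along the front flange to point 8: straight lines from point to point follow it.
- seam1 (a point): Point 1 of the seam, on the groove's floor, mid-width.
- seam2 (a point): Point 2 of the seam, on the groove's floor, mid-width.
- seam3 (a point): Point 3 of the seam, on the groove's floor, mid-width.
- seam4 (a point): Point 4 of the seam, on the groove's floor, mid-width.
- seam5 (a point): Point 5 of the seam, on the groove's floor, mid-width.
- seam6 (a point): Point 6 of the seam, on the groove's floor, mid-width.
- seam7 (a point): Point 7 of the seam, on the groove's floor, mid-width.
- seam8 (a point): Point 8 of the seam, on the groove's floor, mid-width; the front-flange end, where the pass ends.
Not all that is in view belongs to the job. Leave any blue look-alike of the stylus alone.

How it is judged:
On the way, in this order (a step that is already met when the one before it is completed fails the run):
1. the lock pin is parked upright in the side notch and let go (horizontal distance between pin_neck and notch below 0.014 m and z of pin_neck in the frame of notch between -0.004 and 0.004 m and angle between lockpin's own z axis and vertical below 0.15 rad and contact force between the fingers and lockpin below 0.1 N), for 0.2 s.
2. the stylus point is in the groove at seam point 0 (distance between stylus and seam0 below 0.006 m), for 0.04 s.
3. the stylus point is in the groove at seam point 1 (distance between stylus and seam1 below 0.006 m), for 0.04 s.
4. the stylus point is in the groove at seam point 2 (distance between stylus and seam2 below 0.006 m), for 0.04 s.
5. the stylus point is in the groove at seam point 3 (distance between stylus and seam3 below 0.006 m), for 0.04 s.
6. the stylus point is in the groove at seam point 4 (distance between stylus and seam4 below 0.006 m), for 0.04 s.
7. the stylus point is in the groove at seam point 5 (distance between stylus and seam5 below 0.006 m), for 0.04 s.
8. the stylus point is in the groove at seam point 6 (distance between stylus and seam6 below 0.006 m), for 0.04 s.
9. the stylus point is in the groove at seam point 7 (distance between stylus and seam7 below 0.006 m), for 0.04 s.
10. the stylus point is in the groove at seam point 8 (distance between stylus and seam8 below 0.006 m), for 0.04 s.
At the end, for the whole second after the job is handed in: Pin upright (0.15 rad) in the notch, neck within 14 mm of its closed end, head resting on the plate (4 mm); stylus hanging upright (0.15 rad) in its fork, axis within 12 mm of its place, collar resting (4 mm); both at rest; bin within 0.08 rad of level (horizontal distance between pin_neck and notch below 0.014 m and z of pin_neck in the frame of notch between -0.004 and 0.004 m and angle between each of lockpin, stylus's own z axis and vertical below 0.15 rad and horizontal distance between stylus and fork below 0.012 m and z of stylus in the frame of fork between -0.066 and -0.058 m and linear speed of each of stylus, lockpin below 0.02 m/s and value of joint bin between -0.08 and 0.08 rad); the robot touches nothing.
It fails at once if the bin is tipped more than 0.08 rad from level (value of joint bin above 0.08 rad or value of joint bin below -0.08 rad).
It fails at once if the stylus goes faster than 8 cm/s at any moment with its point in the seam (z of stylus in the frame of seam3 between -0.005 and 0.005 m and horizontal distance between stylus and cradle below 0.13 m and linear speed of stylus above 0.08 m/s).
It fails at once if any of the seven bystanders is shifted more than 15 mm or tipped over (distance of any of pillar, weight_a, weight_b, cup, stopper, whistle, handfork from where it was at the start of the episode above 0.015 m or angle between any of pillar, weight_a, weight_b, cup, stopper, whistle, handfork's own z axis and vertical above 0.4 rad).
It also fails if it takes over 72 s, if anything falls off the work surface, if the arm or the gripper's body presses on something with over 40 N, if the wrist force passes 120 N, or if a joint passes its speed limit or range.

ROBOT

A 6-joint arm with a two-finger parallel gripper is mounted at the origin on the work surface. World frame = base frame: x ahead of the robot, y to its left, z up, the work surface at z = 0. Lengths are in m, angles in rad, forces in N, time in s.
With the tool pointing down it reaches from about 0.35 to 0.975 m from the base axis. Payload 17.4 kg.
Tool frame: the origin (TCP) lies between the finger pads; the fingertips stand 11 mm ahead of it and the grasp point (between the pads) lies 8 mm behind it (manip.tip_extent is the distance from the TCP to the fingertips, in m); z points along the fingers, y is the line along which they close (so a half turn about z gives the same grasp; the last joint's range is limited). The gripper opens to 85 mm and grips with 20 to 120 N. Pads are 22 mm wide; open, the fingers measure 114 mm over their backs; the gripper's body (76 mm by 85 mm) begins 54 mm behind the grasp point. The pads swing forward as they close: fully open they stand 13 mm farther back than shut.
Start: joints at [-1.161, 0.116, 1.442, -0, 1.584, -0.038], TCP at [0.292, -0.608, 0.242] pointing down, gripper open.
Joint ranges: [-2.83, 2.83], [-0.83, 2.19], [0.07, 2.5], [-1.14, 4.28], [0.01, 3], [-2.97, 2.97]. Speed limits (rad/s): [1.89, 1.89, 2.22, 3.14, 3.14, 3.14].

INTERFACE

Orientations are given as a unit quaternion [x, y, z, w].
In Python, from plant import manip, viewer gives the robot as it stands.
- The arm moves only by the tool arm_command, never from a script. Its argument "moves" is a list of rows, each a list of 3 entries, a list of its own where there are three numbers: the shift along the tool's x, y, z in cm, then the turn, a rotation vector about the tool's x, y, z in rad, then the closure in counts, from 0 (fully open) to 255 (shut). A call has 1 to 20 rows; each row is the pose to reach, as a shift and turn from the pose commanded when the call began, along the tool's axes at that moment; what a row does not reach only later rows make up. A row lasts 1/10 s, in which the tool goes at most 50 mm and 8.59 degrees, less where a joint would pass 70% of its speed; a pose out of reach is approached as far as the arm can. A call with a gripper value outside its range is refused whole. The fingers move at their own pace and stop on an object; the grip force is fixed at half the most. Time passes only in rows, so rows that repeat a pose let the fingers close. It gives the time, the measured TCP pose, the force, the opening and the grip force at its end, in the units of the state.
- manip.observe(): the state, without advancing time (a new reading comes with each control period).
- viewer.grab_frame(name): name is "scene" or "side" or "wrist"; returns a dict with "pixels" (384x512x3 uint8, red, green, blue), "K" (3x3 intrinsics, pixels), "dist_coeffs" ([k1, k2, p1, p2, k3] as OpenCV has them; the pictures are not rectified), "T" (4x4, takes a point from camera to world coordinates). Camera axes: x right, y down, z forward; pixel columns grow to the right and rows downward; lengths in m; the calibration is good to about 2 mm. A picture is of the moment at which its call begins. There is no depth.
- manip.job_done(): hands the job in; it is judged then, once.
The state is a dict: "clock": time; "qpos": joint angles; "joint_vel": joint speeds; "effort": joint torques, N m; "ee_pos": TCP position; "tcp_rot": TCP orientation; "wrist_force": force on the tool from outside, world axes, zero at the start; "wrist_torque": the same for the moment, N m; "width": finger opening in m; "grasp_force": force on a finger pad.
Only numpy, scipy, OpenCV 4.12 (cv2) and the standard library are available. Lean on these libraries where they do the work, as an engineer would, in place of code of your own. Each camera call takes 0.05 s, during which the arm holds its last target. There are 200 camera calls.

## Working session

There is one attempt and no reset: what is moved stays moved. The work goes in short steps, Python scripts to look and compute and a tool call to move; the robot and the scene stay as the last step left them, time stands still between calls to the robot, and variables do not carry over. Pictures are saved under pics/ and viewed, at most 10 in all, crops included, and the job is handed in when it is done.

Besides the shell and the picture viewer there is one more tool, called as name(argument=value, ...), one argument or row to a line, values as JSON. arm_command: Moves the arm, as the interface text tells. Its arguments: {"type":"object","properties":{"moves":{"type":"array"}},"required":["moves"]}

```bash
ls; mkdir -p pics; python3 - <<'E'
from plant import manip, viewer
import cv2,numpy as np
for n in ("scene","side"):
    f=viewer.grab_frame(n); cv2.imwrite(f"pics/{n}0.png",cv2.cvtColor(f["pixels"],cv2.COLOR_RGB2BGR))
    print(n,f["K"],f["dist_coeffs"],np.round(f["T"],3))
print(manip.observe())
E
```

```text
pics
scene [[472.82035523   0.         257.18171351]
 [  0.         472.82035523 191.05692784]
 [  0.           0.           1.        ]] [-0.14840773  0.          0.          0.          0.        ] [[ 0.71   0.498 -0.498  1.154]
 [ 0.704 -0.515  0.489 -0.577]
 [-0.013 -0.697 -0.717  0.927]
 [ 0.     0.     0.     1.   ]]
side [[405.0099844    0.         252.71156923]
 [  0.         405.0099844  192.82795815]
 [  0.           0.           1.        ]] [-0.13400292  0.          0.          0.          0.        ] [[-0.981 -0.121  0.15   0.407]
 [-0.191  0.696 -0.692  0.722]
 [-0.02  -0.707 -0.707  0.829]
 [ 0.     0.     0.     1.   ]]
{'clock': 0.1, 'qpos': array([-1.16080414e+00,  1.16445696e-01,  1.44214744e+00,  2.04437489e-06,
        1.58399508e+00, -3.77903757e-02]), 'joint_vel': array([-0.00012852, -0.00202907, -0.00193702,  0.00030925, -0.0006738 ,
        0.00102282]), 'effort': array([ 2.80611450e-03, -7.33666778e+01, -6.33785892e+01,  4.73947921e-05,
        5.35338622e-03, -6.89599869e-05]), 'ee_pos': array([ 0.29219605, -0.60832441,  0.24166249]), 'tcp_rot': array([ 9.75040746e-01,  2.22025438e-01, -9.10993343e-05, -4.89375529e-04]), 'wrist_force': array([-0.21921567,  0.87891093, -0.13598901]), 'wrist_torque': array([-0.0179085 ,  0.01938019, -0.06204031]), 'grasp_force': 0.0, 'width': 0.08516494657291779}
```

View pics/scene0.png

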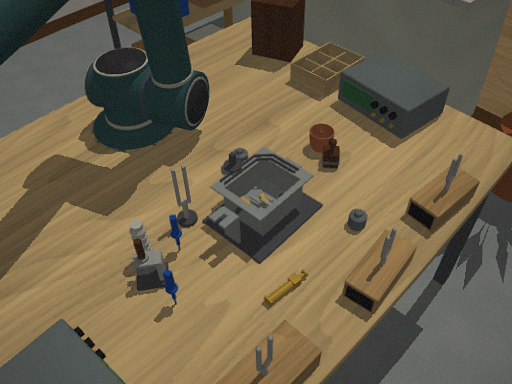

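View pics/side0.png

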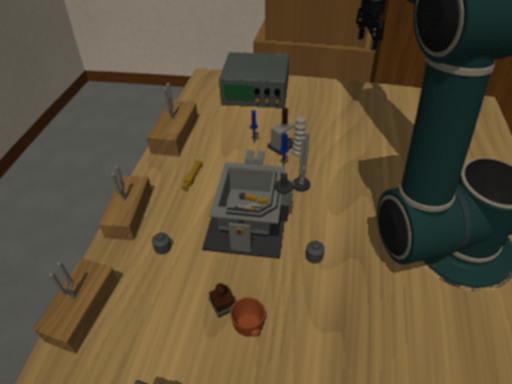

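Scene view: the cradle is at about (262,205), with the lock pin's head on its front ear at (236,157). The stand is at (150,268), with a walnut-handled stylus at (138,245) beside the white pillar at (140,235). Stylus-like things: brown in the stand (138,247), blue (175,230) and blue (170,285). The brown one fits, having a walnut handle and hanging in the fork, so I'll confirm it in a crop.

```bash
cat > h.py <<'E'
from plant import manip, viewer
import cv2,numpy as np
from scipy.spatial.transform import Rotation as R
def grab(n,save=None):
    f=viewer.grab_frame(n)
    if save: cv2.imwrite(f"pics/{save}.png",cv2.cvtColor(f["pixels"],cv2.COLOR_RGB2BGR))
    return f
def ray(f,uv):
    p=cv2.undistortPoints(np.array([[uv]],float),f["K"],np.array(f["dist_coeffs"]))[0,0]
    d=f["T"][:3,:3]@np.array([p[0],p[1],1]); return f["T"][:3,3],d/np.linalg.norm(d)
def plane(f,uv,z):
    o,d=ray(f,uv); return o+d*(z-o[2])/d[2]
def tri(f1,a,f2,b):
    o1,d1=ray(f1,a);o2,d2=ray(f2,b)
    s=np.linalg.lstsq(np.c_[d1,-d2],o2-o1,rcond=None)[0]
    p,q=o1+s[0]*d1,o2+s[1]*d2; return (p+q)/2,np.linalg.norm(p-q)
def proj(f,P):
    T=np.linalg.inv(f["T"]); P=np.atleast_2d(P)
    return cv2.projectPoints(P,cv2.Rodrigues(T[:3,:3])[0],T[:3,3],f["K"],np.array(f["dist_coeffs"]))[0][:,0]
E
python3 - <<'E'
import cv2,numpy as np
s=cv2.imread('pics/scene0.png');d=cv2.imread('pics/side0.png')
cr=lambda i,x,y,w,h,k:cv2.resize(i[y:y+h,x:x+w],None,fx=k,fy=k,interpolation=cv2.INTER_CUBIC)
a=cr(s,195,130,133,140,3); b=cr(s,110,150,100,150,3)
a=cr(s,195,140,130,100,3);b=cr(s,115,155,130,100,3)
a=np.vstack([cr(s,195,140,133,100,3),cr(d,195,140,133,100,3)])
b=np.vstack([cr(s,105,200,133,100,3),cr(d,230,100,133,100,3)])
cv2.imwrite('pics/crop1.png',np.hstack([a,b]))
E
```

```text
(no output)
```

View pics/crop1.png

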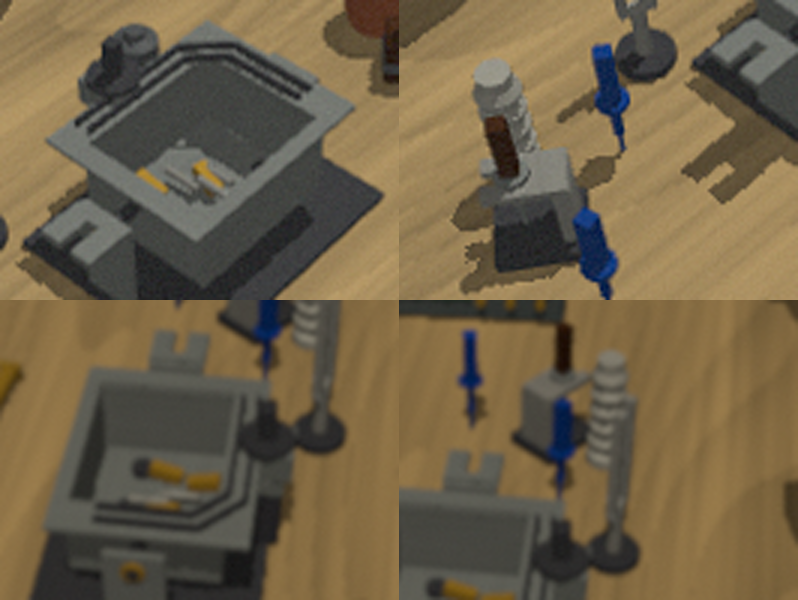

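Confirmed: the brown walnut-handled stylus hangs in the grey fork stand (scene ≈ (138,247)). The two blue ones are look-alikes. The notch plate is at scene ≈ (222,218), opening to the image's lower left. Next come rough coordinates.

```bash
cat > m1.py <<'E'
from h import *
s=grab("scene");d=grab("side")
S=lambda x,y,ox=195,oy=140:(ox+x/3-.33,oy+y/3-.33)
def show(n,p): print(n,np.round(p,4))
print('rim z.114: FR,FL?,BL,BR')
for n,p in dict(FR=(48,138),BL=(353,105),BR=(197,240)).items(): show(n,plane(s,S(*p),.114))
for n,p in dict(BL=(46,528-300),FL=(250,547-300),FR=(268,382-300),BR=(92,370-300)).items(): show('side '+n,plane(d,S(*p),.114))
show('pinhead scene(.126)',plane(s,S(118,60),.126)); show('side',plane(d,S(268,436-300),.126))
print('grip top tri',tri(s,S(112,40),d,S(266,402-300)))
show('plate right corner z.008',plane(s,S(383,195),.008))
show('notch slot scene z.108',plane(s,S(80,228),.108))
show('notch end side',plane(d,S(180,360-300),.108))
B=lambda x,y:S(x-399,y,105,200); D=lambda x,y:S(x-399,y-300,230,100)
print('stylus top tri',tri(s,B(495,120),d,D(566,325)))
print('pillar top tri',tri(s,B(494,66),d,D(610,356)))
for p in [(497,160),(570,152),(578,185),(500,195)]: show('fork?',plane(s,B(*p),.08))
E
python3 m1.py
```

```text
rim z.114: FR,FL?,BL,BR
FR [ 0.4952 -0.0886  0.114 ]
BL [0.6479 0.1127 0.114 ]
BR [ 0.6582 -0.0821  0.114 ]
side BL [0.6442 0.1148 0.114 ]
side FL [0.4824 0.1063 0.114 ]
side FR [ 0.4952 -0.0879  0.114 ]
side BR [ 0.6538 -0.0775  0.114 ]
pinhead scene(.126) [0.4775 0.0069 0.126 ]
side [ 0.4844 -0.0068  0.126 ]
grip top tri (array([ 0.48756479, -0.00712197,  0.1634303 ]), np.float64(0.00040979692950723093))
plate right corner z.008 [0.6747 0.1334 0.008 ]
notch slot scene z.108 [ 0.5816 -0.1324  0.108 ]
notch end side [ 0.5795 -0.1113  0.108 ]
stylus top tri (array([ 0.52545934, -0.32449418,  0.14321332]), np.float64(0.0023247288452605693))
pillar top tri (array([ 0.47589389, -0.29176125,  0.13376886]), np.float64(0.0007522134487174611))
fork? [ 0.5089 -0.3252  0.08  ]
fork? [ 0.5424 -0.2814  0.08  ]
fork? [ 0.5709 -0.2958  0.08  ]
fork? [ 0.5369 -0.3425  0.08  ]
```

```bash
cat >> h.py <<'E'
def go(p,yaw=None):
    """shift (cm, tool axes) and rotvec to reach TCP p with tool-x heading yaw, tool straight down"""
    o=manip.observe(); A=R.from_quat(o["tcp_rot"])
    B=A if yaw is None else R.from_euler('z',yaw)*R.from_euler('x',np.pi)
    x=A.as_matrix()[:,0]
    print('t',round(o["clock"],2),'tcp',np.round(o["ee_pos"],4),'yaw %.3f'%np.arctan2(x[1],x[0]),'F',np.round(o["wrist_force"],1),'w %.4f'%o["width"],'g %.1f'%o["grasp_force"])
    print(' shift cm',np.round(A.inv().apply(np.array(p)-o["ee_pos"])*100,2),'rot',np.round((A.inv()*B).as_rotvec(),3))
E
python3 - <<'E'
from h import *
s=grab("scene");d=grab("side")
print('handfork base',plane(s,(187,217),.005),plane(d,(302,184),.005),'top',tri(s,(179,168),d,(303,137)))
go([.50,-.10,.42],.06)
f=grab("wrist");print(f["K"]); T=f["T"]; o=manip.observe()
A=R.from_quat(o["tcp_rot"]).as_matrix(); print(np.round(A.T@(T[:3,3]-o["ee_pos"]),3),np.round(A.T@T[:3,:3],2))
E
```

```text
handfork base [ 0.44891371 -0.14206051  0.005     ] [ 0.44613979 -0.14557194  0.005     ] top (array([ 0.45318196, -0.14134702,  0.18026246]), np.float64(0.002468715699114576))
t 0.3 tcp [ 0.2922 -0.6084  0.2421] yaw 0.448 F [-0.3 -0.   0.1] w 0.0855 g 0.0
 shift cm [ 40.74 -36.84 -17.78] rot [-0.     0.     0.388]
[[273.27290747   0.         248.01616895]
 [  0.         273.27290747 188.63821187]
 [  0.           0.           1.        ]]
[ 0.072  0.001 -0.131] [[-0.   -0.96 -0.28]
 [ 1.   -0.    0.  ]
 [-0.   -0.28  0.96]]
```

```bash
python3 - <<'E'
from h import *
go([.46,-.02,.40],.06)
E
```

```text
t 0.35 tcp [ 0.2922 -0.6084  0.2421] yaw 0.448 F [-0.  -0.2  0.3] w 0.0853 g 0.0
 shift cm [ 40.6  -45.78 -15.77] rot [-0.     0.     0.388]
```

arm_command(
  moves=[
    [[5,-5,-12],[0,0,0.05],0],
    [[10,-11,-15.8],[0,0,0.1],0],
    [[13,-14.5,-15.8],[0,0,0.13],0],
    [[16,-18,-15.8],[0,0,0.16],0],
    [[19.5,-22,-15.8],[0,0,0.2],0],
    [[23,-26,-15.8],[0,0,0.24],0],
    [[26.5,-30,-15.8],[0,0,0.27],0],
    [[30,-34,-15.8],[0,0,0.3],0],
    [[34,-38,-15.8],[0,0,0.34],0],
    [[37.5,-42,-15.8],[0,0,0.37],0],
    [[40.6,-45.8,-15.8],[0,0,0.388],0],
    [[40.6,-45.8,-15.8],[0,0,0.388],0],
    [[40.6,-45.8,-15.8],[0,0,0.388],0],
    [[40.6,-45.8,-15.8],[0,0,0.388],0],
    [[40.6,-45.8,-15.8],[0,0,0.388],0],
  ],
)

```text
clock: 1.85
ee_pos: [0.4602, -0.0182, 0.4003]
tcp_rot: [1.0, 0.032, -0.0, -0.0]
wrist_force: [-0.3, 0.3, 0.1]
width: 0.0854
grasp_force: 0.0
```

```bash
python3 - <<'E'
from h import *
import pickle
f=grab("wrist","w1"); pickle.dump(f,open('w1.pkl','wb'))
i=cv2.imread('pics/w1.png'); cv2.imwrite('pics/w1b.png',cv2.resize(i,(800,600),interpolation=cv2.INTER_CUBIC))
go([.486,-.007,.25],.06)
E
```

```text
t 1.9 tcp [ 0.4599 -0.0195  0.4003] yaw 0.062 F [-0.7 -0.5 -1.2] w 0.0856 g 0.0
 shift cm [ 2.68 -1.09 15.03] rot [0.    0.    0.002]
```

View pics/w1b.png

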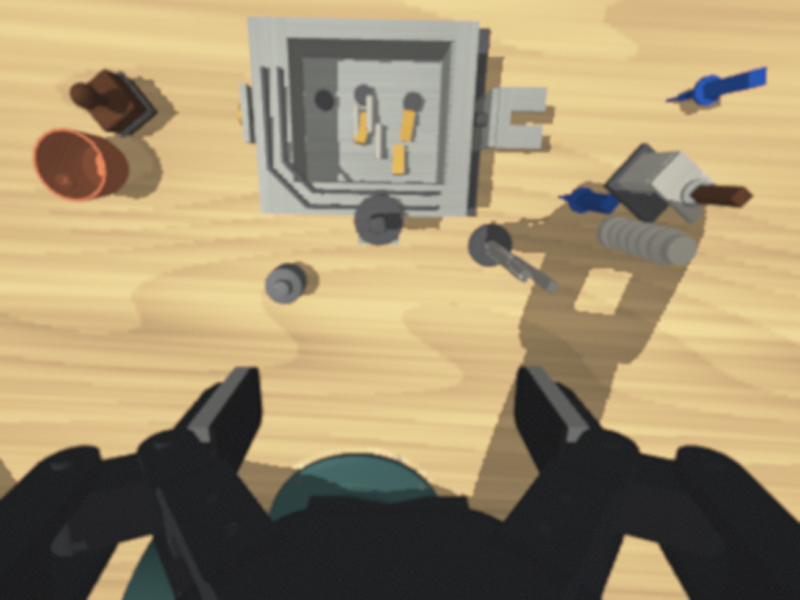

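The wrist view from above shows, in the enlarged frame, the pin head at (380,219), the notch slot at (530,115) open to the right, and the seam ridges as an L from (268,70) to (440,200). The fork and stylus are at (690,190) with the handle at (720,195), the pillar is at (650,240) and the handfork at (490,245).

```bash
cat > m2.py <<'E'
from h import *
import pickle
f=pickle.load(open('w1.pkl','rb'))
W=lambda x,y:((x+.5)/1.5625-.5,(y+.5)/1.5625-.5)
for n,p,z in [('head',(380,219),.126),('FL',(262,212),.114),('FR',(475,215),.114),('BL',(249,17),.114),('BR',(480,21),.114),('slot end',(511,116),.108),('slot mouth top',(546,107),.108),('slot mouth bot',(546,124),.108),('plate corner t',(547,88),.108),('plate corner b',(544,149),.108),('stylus collar',(691,190),.086),('handle top',(742,197),.143)]:
    print(n,np.round(plane(f,W(*p),z),4))
E
python3 m2.py; python3 - <<'E'
import cv2,numpy as np
i=cv2.imread('pics/w1.png')
cr=lambda x,y,w,h,k:cv2.resize(i[y:y+h,x:x+w],None,fx=k,fy=k,interpolation=cv2.INTER_CUBIC)
m=np.zeros((600,800,3),np.uint8)
m[:600,:560]=cr(155,5,140,150,4)
m[:240,560:]=cr(300,45,60,60,4); m[300:540,560:]=cr(415,90,60,60,4)
cv2.imwrite('pics/crop2.png',m)
E
```

```text
head [ 0.4873 -0.0108  0.126 ]
FL [0.4854 0.103  0.114 ]
FR [ 0.4955 -0.1019  0.114 ]
BL [0.6479 0.11   0.114 ]
BR [ 0.6577 -0.0861  0.114 ]
slot end [ 0.586  -0.1251  0.108 ]
slot mouth top [ 0.5954 -0.1557  0.108 ]
slot mouth bot [ 0.5811 -0.1582  0.108 ]
plate corner t [ 0.611  -0.1539  0.108 ]
plate corner b [ 0.5595 -0.1601  0.108 ]
stylus collar [ 0.5307 -0.3211  0.086 ]
handle top [ 0.5275 -0.3275  0.143 ]
```

View pics/crop2.png

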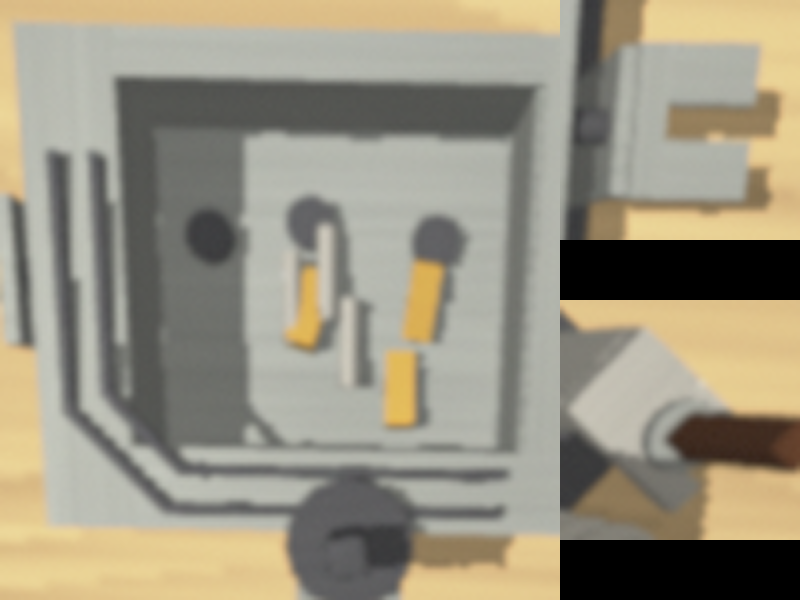

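Crop: the dark lines are the ridges, with the groove between them running from (72,155) on the left flange, bending at about (85,400) and (175,487), to (505,490). The notch slot is at (667–755,105–140), opening towards −y. The walnut stylus sits in the fork at (680,440). The pin position agrees across three sources at about (0.487, −0.008), so I'll grasp it with the tool's y along the cradle's x.

arm_command(
  moves=[
    [[1,-0.5,4],[0,0,-0.15],0],
    [[2,-1,7],[0,0,-0.3],0],
    [[2.8,-1,10],[0,0,-0.45],0],
    [[2.8,-1,13],[0,0,-0.6],0],
    [[2.8,-1,15],[0,0,-0.75],0],
    [[2.8,-1,16],[0,0,-0.9],0],
    [[2.8,-1,17],[0,0,-1.05],0],
    [[2.8,-1,17.5],[0,0,-1.2],0],
    [[2.8,-1,18],[0,0,-1.35],0],
    [[2.8,-1,18.5],[0,0,-1.5],0],
    [[2.8,-1,19],[0,0,-1.568],0],
    [[2.8,-1,19],[0,0,-1.568],0],
    [[2.8,-1,19],[0,0,-1.568],0],
  ],
)

```text
clock: 3.2
ee_pos: [0.4872, -0.0093, 0.2104]
tcp_rot: [0.688, 0.726, -0.0, 0.0]
wrist_force: [-0.1, 0.6, 0.6]
width: 0.0853
grasp_force: 0.0
```

```bash
python3 - <<'E'
from h import *
f=grab("wrist","w2")
import pickle;pickle.dump(f,open('w2.pkl','wb'))
go([.487,-.008,.141],1.628)
print(proj(f,[[.487,-.008,.162],[.487,-.008,.126]]))
i=cv2.imread('pics/w2.png'); cv2.imwrite('pics/w2b.png',cv2.resize(i,(800,600),interpolation=cv2.INTER_CUBIC))
E
```

```text
t 3.25 tcp [ 0.4873 -0.0091  0.2106] yaw 1.624 F [-0.5  0.2  0.3] w 0.0857 g 0.0
 shift cm [ 0.11 -0.02  6.96] rot [ 0.     0.    -0.004]
[[246.78118036 210.79337816]
 [246.98378987 195.09517924]]
```

View pics/w2b.png

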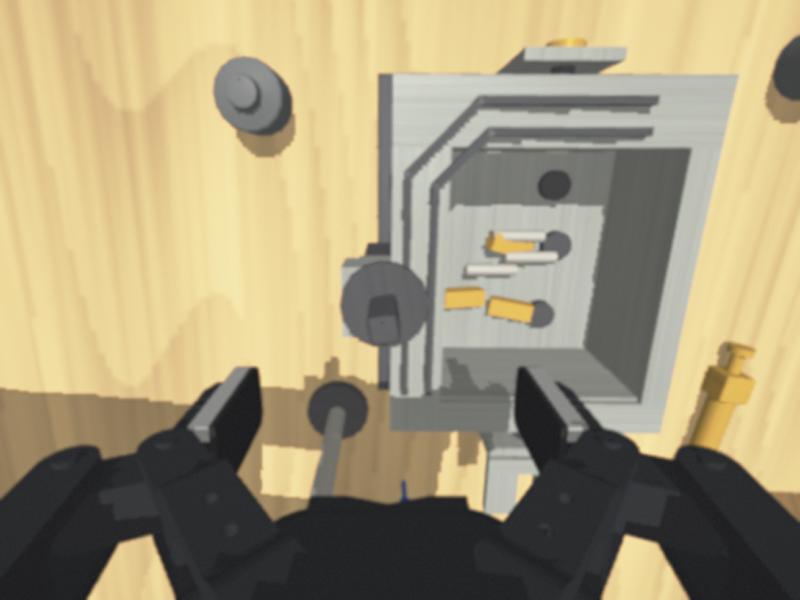

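The wrist close view shows the grip top at (383,330) against a predicted (386,330), and the head at (385,304). The seam ridges are clear from (655,116) via (485,118) and (421,181) to (417,395). Grasping now.

arm_command(
  moves=[
    [[0.1,0,2],[0,0,0],0],
    [[0.1,0,4],[0,0,0],0],
    [[0.1,0,6],[0,0,0],0],
    [[0.1,0,7],[0,0,0],0],
    [[0.1,0,7],[0,0,0],0],
    [[0.1,0,7],[0,0,0],255],
    [[0.1,0,7],[0,0,0],255],
    [[0.1,0,7],[0,0,0],255],
    [[0.1,0,7],[0,0,0],255],
    [[0.1,0,7],[0,0,0],255],
    [[0.1,0,7],[0,0,0],255],
  ],
)

```text
clock: 4.35
ee_pos: [0.4862, -0.0071, 0.1405]
tcp_rot: [0.687, 0.727, -0.001, -0.001]
wrist_force: [-12.9, 0.9, 7.1]
width: 0.0136
grasp_force: 58.6
```

```bash
cat > m3.py <<'E'
from h import *
import pickle
f=pickle.load(open('w2.pkl','rb'))
W=lambda x,y:((x+.5)/1.5625-.5,(y+.5)/1.5625-.5)
P=lambda *p:plane(f,W(*p),.120)
O=[P(658,101),P(481,102),P(409,175),P(405,395)];I=[P(652,132),P(490,133),P(434,187),P(430,393)]
a=.057; c=np.array([np.cos(a),np.sin(a)]);s=np.array([-np.sin(a),np.cos(a)])
C=np.array([.5784,.0079])
def loc(p): d=p[:2]-C; return np.round([d@c*1e3,d@s*1e3],1)
for n,L in(('outer',O),('inner',I)):
    for p in L: print(n,np.round(p,4),loc(p))
for n,p in [('FL',(379,75)),('BL',(737,75)),('FR',(391,430)),('BR',(661,432))]:
    q=plane(f,W(*p),.114); print(n,np.round(q,4),loc(q))
E
python3 m3.py; python3 -c "
from h import *
go([.5,0,.2])"
```

```text
outer [0.6102 0.0982 0.12  ] [36.9 88.3]
outer [0.5269 0.0939 0.12  ] [-46.6  88.8]
outer [0.4949 0.0588 0.12  ] [-80.5  55.6]
outer [ 0.5008 -0.0642  0.12  ] [-81.5 -67.5]
inner [0.6106 0.0846 0.12  ] [36.5 74.7]
inner [0.5328 0.0804 0.12  ] [-41.4  75. ]
inner [0.5079 0.0537 0.12  ] [-67.8  49.8]
inner [ 0.5153 -0.0621  0.12  ] [-67.  -66.3]
FL [0.4777 0.104  0.114 ] [-95.1 101.7]
BL [0.6479 0.112  0.114 ] [75.3 99.9]
FR [ 0.4943 -0.0919  0.114 ] [-89.7 -94.9]
BR [ 0.6584 -0.0839  0.114 ] [ 74.6 -96.2]
t 4.35 tcp [ 0.4862 -0.0071  0.1405] yaw 1.628 F [-12.9   0.9   7.1] w 0.0136 g 58.6
 shift cm [ 0.63  1.4  -5.96] rot [0. 0. 0.]
```

arm_command(
  moves=[
    [[0.1,-0.1,0],[0,0,0],255],
    [[0.1,-0.1,0],[0,0,0],255],
  ],
)

```text
clock: 4.55
ee_pos: [0.4856, -0.0064, 0.1404]
tcp_rot: [0.687, 0.727, -0.001, -0.0]
wrist_force: [-6.6, -1.9, 3.2]
width: 0.013
grasp_force: 58.5
```

arm_command(
  moves=[
    [[-0.07,-0.1,-0.02],[0,0,0],255],
    [[-0.07,-0.1,-0.05],[0,0,0],255],
  ],
)

```text
clock: 4.75
ee_pos: [0.4851, -0.007, 0.1408]
tcp_rot: [0.687, 0.727, -0.0, -0.0]
wrist_force: [-1.2, -0.3, -1.7]
width: 0.0133
grasp_force: 58.5
```

arm_command(
  moves=[
    [[0,0,-0.4],[0,0,0],255],
    [[0,0,-1],[0,0,0],255],
    [[0,0,-1.8],[0,0,0],255],
    [[0,0,-2.6],[0,0,0],255],
    [[0,0,-3.4],[0,0,0],255],
    [[0,0,-4.2],[0,0,0],255],
    [[0,0,-5],[0,0,0],255],
    [[0,0,-6],[0,0,0],255],
    [[0,0,-7],[0,0,0],255],
    [[0,0,-7],[0,0,0],255],
  ],
)

```text
clock: 5.75
ee_pos: [0.4857, -0.007, 0.2126]
tcp_rot: [0.687, 0.727, 0.001, 0.001]
wrist_force: [0.1, 0.2, -0.8]
width: 0.0131
grasp_force: 58.6
```

```bash
python3 - <<'E'
from h import *
s=grab("scene","s2");d=grab("side","d2");w=grab("wrist","w3")
C=np.array([.4851+.093*.9984-.01*.057,-.007+.093*.057+.01*.9984]);print('cradle C from pin',C)
g=[]
def cr(i,x,y,w_,h,k): return cv2.resize(i[y:y+h,x:x+w_],None,fx=k,fy=k,interpolation=cv2.INTER_CUBIC)
im={n:cv2.imread(f'pics/{n}.png') for n in('s2','d2','w3')}
m=np.zeros((600,800,3),np.uint8)
m[:300,:400]=cr(im['s2'],190,130,100,75,4);m[:300,400:]=cr(im['s2'],190,185,100,75,4)
m[300:,:400]=cr(im['d2'],205,120,100,75,4);m[300:,400:]=cr(im['w3'],230,200,133,100,3)[:300,:399].shape and cv2.resize(im['w3'],(400,300))
cv2.imwrite('pics/crop3.png',m); go([.59,-.13,.2])
E
```

```text
cradle C from pin [0.5773812 0.008285 ]
t 5.9 tcp [ 0.4851 -0.007   0.2105] yaw 1.628 F [ 0.7  0.  -1.4] w 0.0130 g 58.6
 shift cm [-12.88   9.77   1.05] rot [0. 0. 0.]
```

View pics/crop3.png

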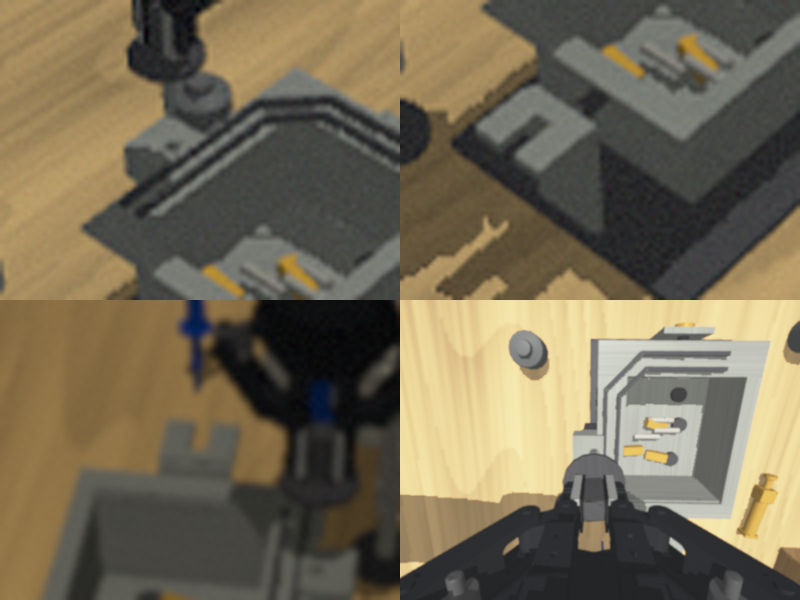

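```bash
python3 - <<'E'
from h import *
s=grab("scene");d=grab("side")
C=np.array([.5774,.0083]);a=.057
def loc(p): q=p[:2]-C; return np.round([(q[0]*np.cos(a)+q[1]*np.sin(a))*1e3,(-q[0]*np.sin(a)+q[1]*np.cos(a))*1e3],1)
S=lambda x,y:(190+(x-400+.5)/4-.5,185+(y+.5)/4-.5)
D=lambda x,y:(205+(x+.5)/4-.5,120+(y-300+.5)/4-.5)
for n,p in [('mouthL',(508,148)),('mouthR',(519,161)),('end',(545,117)),('cornerL',(477,128)),('cornerR',(551,177)),('cornerBk',(596,125))]: print('s',n,loc(plane(s,S(*p),.108)))
for n,p in [('mouthL',(193,423)),('mouthR',(211,425)),('endL',(192,450)),('endR',(209,451)),('cornL',(169,421)),('cornR',(240,428))]: print('d',n,loc(plane(d,D(*p),.108)))
# dark-mask slot check in wrist frame 1
import pickle
E
python3 - <<'E'
import sys;sys.path.insert(0,'.')
from h import *
import pickle
C=np.array([.5774,.0083]);a=.057
f=pickle.load(open('w1.pkl','rb'))
def loc(p): q=p[:2]-C; return np.round([(q[0]*np.cos(a)+q[1]*np.sin(a))*1e3,(-q[0]*np.sin(a)+q[1]*np.cos(a))*1e3],1)
g=f["pixels"].astype(int); b=g[:,:,0]-g[:,:,2]
c=b[45:105,325:352]; print(np.round(c[5:50,::4]))
E
```

```text
s mouthL [   0.7 -160.7]
s mouthR [  12.3 -163.5]
s end [   0.3 -129.9]
s cornerL [ -23.5 -161.7]
s cornerR [  34.1 -160. ]
s cornerBk [  26.8 -115. ]
d mouthL [   5.6 -159.1]
d mouthR [  -7.3 -158.3]
d endL [   2.3 -129.7]
d endR [  -9.5 -129.9]
d cornL [  22.8 -159.5]
d cornR [ -27.9 -157.3]
[[86 85 84 85 85 84 84]
 [84 85 84 85 84 85 85]
 [85 86 85 84 85 85 84]
 [85 85 84 84 85 85 83]
 [77 76 79 79 79 78 80]
 [53 51 58 59 56 61 66]
 [19 18 26 27 24 29 44]
 [ 7  7  9  8 10 10 28]
 [ 7  6  6  6  6  6 27]
 [ 6  6  6  7  7  7 31]
 [ 6  7  7  7  7  7 36]
 [ 7  7  8  7  6  7 39]
 [ 7  7  7  6  6  7 44]
 [ 6  7  7  7  6  6 49]
 [ 7  7  6  6  6  7 56]
 [ 7  7  7  7  6  7 59]
 [ 6  6  6  6  6  7 60]
 [ 7  6  7  7  7  6 50]
 [ 7  6  6  7  6  8 38]
 [ 7  6  6  6  6  6 36]
 [ 7  8  8  8  9  8 41]
 [ 7 21 20 19 21 16 47]
 [ 8 45 41 43 42 37 52]
 [ 9 56 55 56 55 53 56]
 [11 58 57 57 58 58 57]
 [12 58 57 57 58 57 57]
 [11 57 57 57 57 58 56]
 [13 57 57 61 59 58 57]
 [13 52 53 68 60 58 64]
 [13 36 38 61 52 55 81]
 [ 9 18 22 36 34 40 87]
 [ 6  9 10 14 14 18 85]
 [ 6  6  7  7  7  8 85]
 [ 6  6  7  6  6  7 83]
 [ 7  6  8  7  6  8 85]
 [ 7  7  8  7  7  7 85]
 [ 7  7  8  6  7  7 82]
 [ 7  7  7  7  7  8 65]
 [ 6  6  7  7  8  8 55]
 [ 7  6  8  7  7  9 53]
 [ 8  6  8  7  5 10 53]
 [ 7  7  6  7  7 11 51]
 [ 7  7  6  6  7 13 50]
 [ 8  7  7  8  7 14 50]
 [13 14 13 12 12 18 49]]
```

```bash
python3 - <<'E'
from h import *
import pickle
C=np.array([.5774,.0083]);a=.057
f=pickle.load(open('w1.pkl','rb'))
def loc(p): q=p[:2]-C; return np.round([(q[0]*np.cos(a)+q[1]*np.sin(a))*1e3,(-q[0]*np.sin(a)+q[1]*np.cos(a))*1e3],1)
for n,p in [('slot',(335,75.6)),('slot far',(335,71.8)),('slot near',(335,79.4)),('plate far',(335,55.3)),('plate near',(335,94.7)),('end',(327,75.6)),('mouth',(348.5,75.6))]: print(n,loc(plane(f,p,.108)))
print('pin head seen in same frame',loc(plane(f,((380+.5)/1.5625-.5,(219.5)/1.5625-.5),.126)))
E
```

```text
slot [  -1.  -145.5]
slot far [   4. -145.]
slot near [  -6.1 -146. ]
plate far [  25.3 -142.9]
plate near [ -26.8 -148.1]
end [  -1.1 -134.1]
mouth [  -1.  -164.8]
pin head seen in same frame [-91.  -13.9]
```

arm_command(
  moves=[
    [[0,3,-0.5],[0,0,0],255],
    [[-1.5,6,-1],[0,0,0],255],
    [[-4.5,9.2,-1],[0,0,0],255],
    [[-8,9.2,-1],[0,0,0],255],
    [[-12,9.2,-1],[0,0,0],255],
    [[-16,9.2,-1],[0,0,0],255],
    [[-19,9.2,-1],[0,0,0],255],
    [[-19,9.2,-1],[0,0,0],255],
    [[-19,9.2,-1],[0,0,0],255],
  ],
)

```text
clock: 6.9
ee_pos: [0.5877, -0.1918, 0.2201]
tcp_rot: [0.687, 0.727, -0.0, -0.001]
wrist_force: [-0.4, 0.6, -1.2]
width: 0.0132
grasp_force: 58.8
```

```bash
python3 - <<'E'
from h import *
import pickle
f=grab("wrist","w4");pickle.dump(f,open('w4.pkl','wb'))
i=cv2.imread('pics/w4.png')
cv2.imwrite('pics/w4b.png',cv2.resize(i[20:320,60:460],(800,600),interpolation=cv2.INTER_CUBIC))
go([.5774,-.13,.2226],1.628)
o=manip.observe();print('proj pin head centre',proj(f,[o["ee_pos"]+[0,0,-.074+.008+.051-.0]]))
E
```

```text
t 6.95 tcp [ 0.5878 -0.1911  0.2203] yaw 1.628 F [ 0.7 -0.9 -1.2] w 0.0130 g 58.8
 shift cm [ 6.16 -0.69 -0.23] rot [-0.001 -0.001 -0.   ]
proj pin head centre [[246.91541532 232.62826231]]
```

View pics/w4b.png

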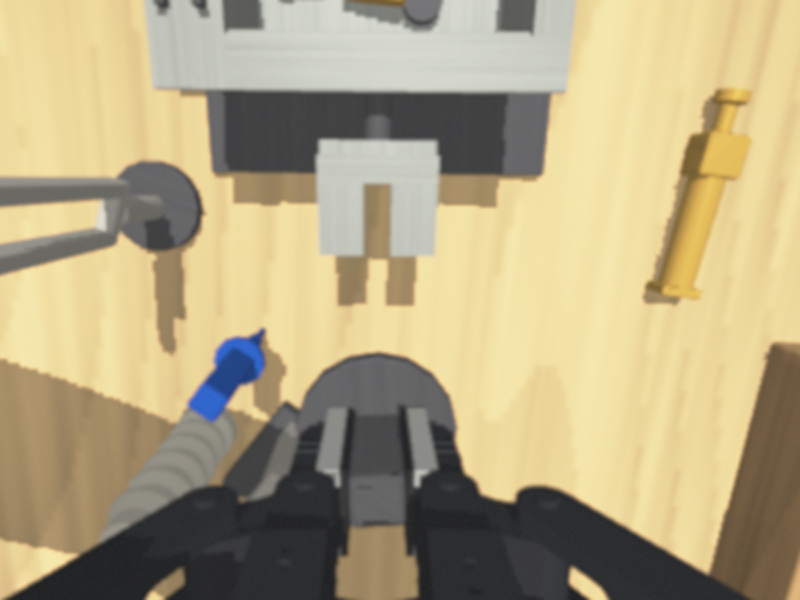

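The notch plate is at (317–440,140–257) with the slot centred on X≈377, from Y=184 (closed) to 257 (open). The pin's head is centred at X≈379 and its grip at 377. All three almost line up.

```bash
python3 - <<'E'
from h import *
import pickle
f=pickle.load(open('w4.pkl','rb'))
W=lambda x,y:(60+(x+.5)/2-.5,20+(y+.5)/2-.5)
P=lambda x,y,z:plane(f,W(x,y),z)
for n,p,z in [('end',(377,184),.108),('mouth',(377,257),.108),('platebackL',(317,140),.108),('platebackR',(440,140),.108),('BLACK rimR',(154,88),.114),('rimBR',(566,92),.114)]: print(n,np.round(P(*p,z),4))
e=P(377,184,.108);m=P(377,257,.108);print('slot yaw',np.arctan2((e-m)[1],(e-m)[0])-np.pi/2,np.linalg.norm(e-m))
o=manip.observe();zh=o["ee_pos"][2]+.008-.074+.051;print('head centre z',zh,P(379,430,zh),'head L/R',P(303,430,zh),P(455,430,zh))
C=np.array([.5774,.0083]);a=.057
q=e[:2]-C;print('loc end',q[0]*np.cos(a)+q[1]*np.sin(a),-q[0]*np.sin(a)+q[1]*np.cos(a))
E
```

```text
end [ 0.5848 -0.1244  0.108 ]
mouth [ 0.5865 -0.1555  0.108 ]
platebackL [ 0.5587 -0.1081  0.108 ]
platebackR [ 0.6101 -0.1053  0.108 ]
BLACK rimR [ 0.4943 -0.0929  0.114 ]
rimBR [ 0.6579 -0.0852  0.114 ]
slot yaw 0.055955276080204897 0.031205753364555527
head centre z 0.2052968645904379 [ 0.5891978  -0.19240986  0.20529686] head L/R [ 0.56693839 -0.19365574  0.20529686] [ 0.61144563 -0.19114402  0.20529686]
loc end -0.00021820857104792347 -0.13288613755180673
```

arm_command(
  moves=[
    [[2,0.05,0],[0,0,0],255],
    [[4,0.05,0],[0,0,0],255],
    [[5.9,0.05,0.5],[0,0,0],255],
    [[5.9,0.05,2],[0,0,0],255],
    [[5.9,0.05,3.5],[0,0,0],255],
    [[5.9,0.05,4.2],[0,0,0],255],
    [[5.9,0.05,4.6],[0,0,0],255],
    [[5.9,0.05,5],[0,0,0],255],
    [[5.9,0.05,5.3],[0,0,0],255],
    [[5.9,0.05,5.3],[0,0,0],255],
  ],
)

```text
clock: 7.95
ee_pos: [0.585, -0.1327, 0.1676]
tcp_rot: [0.687, 0.727, -0.0, -0.0]
wrist_force: [0.2, 0.1, -1.5]
width: 0.0131
grasp_force: 58.8
```

arm_command(
  moves=[
    [[0,0,0.8],[0,0,0],255],
    [[0,0,1.6],[0,0,0],255],
    [[0,0,2.4],[0,0,0],255],
    [[0,0,3.1],[0,0,0],255],
    [[0,0,3.5],[0,0,0],255],
    [[0,0,3.7],[0,0,0],255],
    [[0,0,3.8],[0,0,0],255],
    [[0,0,3.8],[0,0,0],255],
  ],
)

```text
clock: 8.75
ee_pos: [0.5851, -0.1325, 0.1299]
tcp_rot: [0.687, 0.727, 0.0, 0.0]
wrist_force: [1.3, 0.1, -0.8]
width: 0.0133
grasp_force: 58.8
```

arm_command(
  moves=[
    [[0,0,0.07],[0,0,0],255],
    [[0,0,0.07],[0,0,0],255],
    [[0,0,0.07],[0,0,0],120],
    [[0,0,0.07],[0,0,0],120],
    [[0,0,0.07],[0,0,0],120],
    [[0,0,0.07],[0,0,0],120],
    [[0,0,-2],[0,0,0],120],
    [[0,0,-6],[0,0,0],120],
    [[0,0,-11],[0,0,0],120],
    [[-3,0,-15],[0,0,0],120],
    [[-7,0,-18],[0,0,0],120],
    [[-7,0,-18],[0,0,0],120],
  ],
)

```text
clock: 9.95
ee_pos: [0.5896, -0.2059, 0.3146]
tcp_rot: [0.688, 0.726, 0.001, 0.003]
wrist_force: [1.3, -0.6, -0.4]
width: 0.045
grasp_force: 0.0
```

```bash
python3 - <<'E'
from h import *
import pickle
f=grab("wrist","w5");s=grab("scene","s5");d=grab("side","d5");pickle.dump((f,s,d),open('w5.pkl','wb'))
im={n:cv2.imread(f'pics/{n}.png') for n in('w5','s5','d5')}
m=np.zeros((600,800,3),np.uint8)
cr=lambda i,x,y,w,h,k:cv2.resize(i[y:y+h,x:x+w],None,fx=k,fy=k,interpolation=cv2.INTER_CUBIC)
m[:,:500]=cr(im['w5'],30,0,250,300,2); m[:300,500:]=cr(im['s5'],185,175,75,75,4); m[300:,500:]=cr(im['s5'],115,210,75,75,4)
cv2.imwrite('pics/crop5.png',m)
print(proj(f,[[.5255,-.3245,.143]]))
go([.5265,-.3245,.28],-.58)
E
```

```text
[[190.49750587 261.73877001]]
t 10.1 tcp [ 0.5889 -0.2022  0.3089] yaw 1.627 F [ 0.   0.4 -0.3] w 0.0457 g 0.0
 shift cm [-11.86  -6.92   2.89] rot [-1.000e-03  1.000e-03  2.207e+00]
```

View pics/crop5.png

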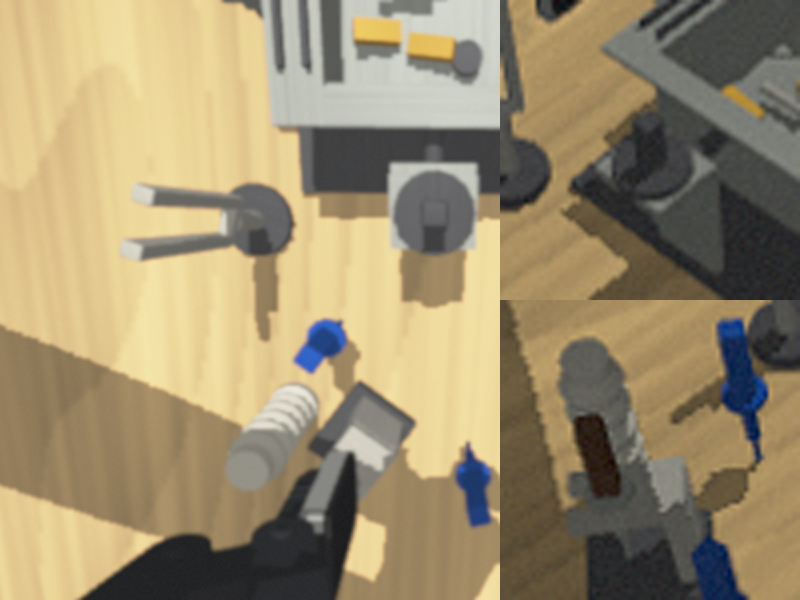

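The pin is parked: the head sits flat on the notch plate at (433,212), upright, and let go. The stand base shows at (312–413,383–445) and the pillar at (270,430). Now the stand's yaw.

```bash
python3 - <<'E'
from h import *
import pickle
f1=pickle.load(open('w1.pkl','rb'));f5,s5,d5=pickle.load(open('w5.pkl','rb'))
A=lambda x,y:(415+(x-560+.5)/4-.5,90+(y-300+.5)/4-.5)
B=lambda x,y:(30+(x+.5)/2-.5,(y+.5)/2-.5)
def rep(n,p,q):
    d=q-p;print(n,np.round(p,4),np.round(q,4),'len %.4f ang %.3f'%(np.linalg.norm(d),np.arctan2(d[1],d[0])))
a=[plane(f1,A(*p),.08) for p in [(567,412),(637,330),(733,408)]]
rep('w1 edgeA',a[0],a[1]);rep('w1 edgeB',a[1],a[2])
b=[plane(f5,B(*p),.014) for p in [(312,445),(362,383),(413,420)]]
rep('w5 edgeA',b[0],b[1]);rep('w5 edgeB',b[1],b[2])
# stylus brown mask in scene/side
for n,f in(('s',s5),('d',d5),('w1',f1)):
    g=f["pixels"].astype(int);m=((g[:,:,0]-g[:,:,2]>15)&(g.sum(2)<170)&(g[:,:,0]<95)).astype(np.uint8)
    P=proj(f,[[.526,-.324,.143],[.526,-.324,.086]]).astype(int)
    x0,x1=sorted(P[:,0]);y0,y1=sorted(P[:,1]);k=np.zeros_like(m);k[max(y0-8,0):y1+9,max(x0-9,0):x1+9]=1
    nn,l,st,c=cv2.connectedComponentsWithStats(m*k);j=1+np.argmax(st[1:,4]);ys,xs=np.where(l==j)
    print(n,P.tolist(),st[j],c[j],cv2.minAreaRect(np.c_[xs,ys].astype(np.float32)))
E
```

```text
w1 edgeA [ 0.5341 -0.2835  0.08  ] [ 0.566  -0.3028  0.08  ] len 0.0374 ang -0.546
w1 edgeB [ 0.566  -0.3028  0.08  ] [ 0.5393 -0.3479  0.08  ] len 0.0524 ang -2.107
w5 edgeA [ 0.492  -0.3293  0.014 ] [ 0.5337 -0.2715  0.014 ] len 0.0712 ang 0.945
w5 edgeB [ 0.5337 -0.2715  0.014 ] [ 0.5772 -0.302   0.014 ] len 0.0530 ang -0.611
s [[136, 239], [141, 255]] [134 239  11  20 134] [138.79104478 248.49253731] ((138.73585510253906, 248.57546997070312), (21.016162872314453, 7.1427483558654785), 74.05460357666016)
d [[284, 108], [284, 123]] [275 104  18  22 252] [282.07936508 115.26587302] ((283.5, 114.5), (21.0, 17.0), 90.0)
w1 [[471, 126], [443, 124]] [443 120  30  11 253] [457.19367589 124.73517787] ((457.3426208496094, 124.70304107666016), (28.712560653686523, 10.045833587646484), 4.085616588592529)
```

```bash
python3 - <<'E'
from h import *
go([.5695,-.3505,.24],2.57)
E
```

```text
t 10.1 tcp [ 0.5889 -0.2022  0.3089] yaw 1.627 F [ 0.   0.4 -0.3] w 0.0457 g 0.0
 shift cm [-14.7   -2.77   6.88] rot [-0.001 -0.001 -0.943]
```

arm_command(
  moves=[
    [[-3,-0.5,0],[0,0,-0.14],100],
    [[-6,-1,1],[0,0,-0.28],100],
    [[-9,-1.6,3],[0,0,-0.42],100],
    [[-12,-2.2,4.5],[0,0,-0.56],100],
    [[-14.7,-2.8,6],[0,0,-0.7],100],
    [[-14.7,-2.8,6.9],[0,0,-0.84],100],
    [[-14.7,-2.8,6.9],[0,0,-0.943],100],
    [[-14.7,-2.8,6.9],[0,0,-0.943],100],
    [[-14.7,-2.8,6.9],[0,0,-0.943],100],
    [[-14.7,-2.8,6.9],[0,0,-0.943],100],
  ],
)

```text
clock: 11.1
ee_pos: [0.5696, -0.3501, 0.2407]
tcp_rot: [0.282, 0.959, 0.0, -0.0]
wrist_force: [-1.0, 0.4, 0.7]
width: 0.0519
grasp_force: 0.0
```

```bash
python3 - <<'E'
from h import *
import pickle
f=grab("wrist","w6");s=grab("scene","s6");pickle.dump((f,s),open('w6.pkl','wb'))
i=cv2.imread('pics/w6.png');cv2.imwrite('pics/w6b.png',cv2.resize(i,(800,600),interpolation=cv2.INTER_CUBIC))
print(proj(f,[[.5275,-.3235,.143],[.5275,-.3235,.086]]))
go([.5275,-.3235,.2],2.57)
E
```

```text
[[248.28573652 134.17902383]
 [248.31127647 129.06804425]]
t 11.2 tcp [ 0.5695 -0.3504  0.2409] yaw 2.570 F [-0.9 -0.9  0.1] w 0.0523 g 0.0
 shift cm [ 4.99 -0.01  4.09] rot [-0.  0. -0.]
```

View pics/w6b.png

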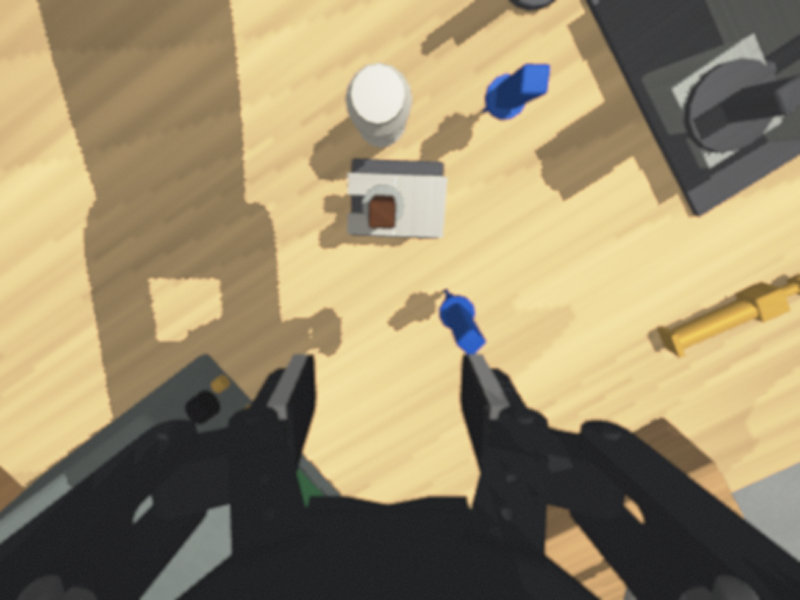

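The handle's top face is at (381,212), in the fork whose slot opens to the left. The pillar top is at (378,95) and blue look-alikes are at (515,90) and (465,320). The grasp will be along the slot direction, left–right in the image.

```bash
python3 - <<'E'
from h import *
import pickle
f,s=pickle.load(open('w6.pkl','rb'))
print(plane(f,(243.4,135.4),.143),plane(f,(241.7,134.5),.143))
W=lambda x,y:((x+.5)/1.5625-.5,(y+.5)/1.5625-.5)
for p,q,z in [((350,175),(445,179),.08),((350,236),(443,238),.08),((445,179),(443,238),.08),((368,197),(396,197),.143)]:
    d=plane(f,W(*q),z)-plane(f,W(*p),z);print(np.linalg.norm(d),np.arctan2(d[1],d[0]))
p=plane(f,(241.7,134.5),.143);go([p[0],p[1],.102],2.55)
E
```

```text
[ 0.52614747 -0.32742897  0.143     ] [ 0.524775   -0.32820889  0.143     ]
0.06261375185554836 0.9574541709641131
0.06375052667545578 0.9766749238533511
0.038969029014619856 -0.5690439464799874
0.01465502360894924 0.9982928422416869
t 11.2 tcp [ 0.5695 -0.3504  0.2409] yaw 2.570 F [-0.9 -0.9  0.1] w 0.0523 g 0.0
 shift cm [ 4.97 -0.56 13.89] rot [-0.    0.    0.02]
```

arm_command(
  moves=[
    [[2.5,-0.3,0.5],[0,0,0.02],100],
    [[5,-0.55,2],[0,0,0.02],100],
    [[5,-0.55,5],[0,0,0.02],100],
    [[5,-0.55,8],[0,0,0.02],100],
    [[5,-0.55,11],[0,0,0.02],100],
    [[5,-0.55,13],[0,0,0.02],100],
    [[5,-0.55,13.9],[0,0,0.02],100],
    [[5,-0.55,13.9],[0,0,0.02],100],
    [[5,-0.55,13.9],[0,0,0.02],100],
    [[5,-0.55,13.9],[0,0,0.02],255],
    [[5,-0.55,13.9],[0,0,0.02],255],
    [[5,-0.55,13.9],[0,0,0.02],255],
    [[5,-0.55,13.9],[0,0,0.02],255],
    [[5,-0.55,13.9],[0,0,0.02],255],
  ],
)

```text
clock: 12.6
ee_pos: [0.5247, -0.3286, 0.1028]
tcp_rot: [0.291, 0.957, -0.0, 0.001]
wrist_force: [-0.6, 1.6, 7.1]
width: 0.0142
grasp_force: 58.4
```

arm_command(
  moves=[
    [[0,0,-0.3],[0,0,0],255],
    [[0,0,-1],[0,0,0],255],
    [[0,0,-2],[0,0,0],255],
    [[0,0,-3.5],[0,0,0],255],
    [[0,0,-5.5],[0,0,0],255],
    [[0,0,-8],[0,0,0],255],
    [[0,0,-11],[0,0,0],255],
    [[0,0,-14],[0,0,0],255],
    [[0,0,-15],[0,0,0],255],
    [[0,0,-15],[0,0,0],255],
    [[0,0,-15],[0,0,0],255],
  ],
)

```text
clock: 13.7
ee_pos: [0.5242, -0.3282, 0.2508]
tcp_rot: [0.291, 0.957, 0.0, -0.0]
wrist_force: [0.2, 0.3, -1.8]
width: 0.0141
grasp_force: 58.3
```

```bash
cat >> h.py <<'E'
C=np.array([.5774,.0083]);YA=.057
def cw(x,y): # cradle mm -> world
    x,y=x/1e3,y/1e3; return C+[x*np.cos(YA)-y*np.sin(YA),x*np.sin(YA)+y*np.cos(YA)]
E
python3 - <<'E'
from h import *
from scipy.spatial.transform import Rotation as R
s=grab("scene")
g=s["pixels"].astype(int)
for p in [(31,82),(-44,82),(-74,52),(-74,-61)]: print(p,cw(*p))
go([*cw(31,82),.23])
# stylus shaft in scene and side: expected axis pixels
d=grab("side");o=manip.observe();t=o["ee_pos"]
for n,f in(('scene',s),('side',d)):
    for dz in (.010,.035,.05):
        q=t+[0,0,-.0848+dz];u,v=proj(f,[q])[0]
        r=f["pixels"][int(round(v)),int(u)-12:int(u)+13].astype(int).sum(1)
        print(n,dz,round(u,1),round(v,1),r.tolist())
E
```

```text
(31, 82) [0.60367818 0.09193287]
(-44, 82) [0.52879999 0.08766018]
(-74, 52) [0.50055779 0.05599983]
(-74, -61) [ 0.5069953  -0.05681665]
t 13.75 tcp [ 0.524  -0.3282  0.2502] yaw 2.551 F [ 0.3  0.2 -1.3] w 0.0141 g 58.3
 shift cm [16.78 39.32  2.06] rot [0. 0. 0.]
scene 0.01 131.3 230.4 [448, 445, 441, 426, 450, 446, 439, 432, 422, 415, 345, 269, 228, 199, 267, 279, 268, 278, 262, 265, 263, 262, 368, 390, 386]
scene 0.035 128.8 222.6 [410, 410, 425, 434, 432, 434, 426, 426, 429, 420, 449, 321, 230, 206, 204, 209, 460, 474, 457, 473, 457, 454, 464, 458, 459]
scene 0.05 127.3 217.8 [351, 357, 360, 358, 369, 362, 323, 245, 205, 189, 202, 206, 216, 211, 189, 264, 409, 428, 435, 444, 441, 440, 468, 449, 446]
side 0.01 286.0 98.6 [100, 105, 105, 112, 116, 113, 105, 103, 103, 102, 103, 102, 131, 176, 171, 162, 169, 164, 161, 155, 157, 158, 162, 165, 161]
side 0.035 286.3 91.3 [87, 21, 13, 16, 15, 31, 67, 97, 102, 103, 114, 144, 174, 209, 257, 292, 306, 305, 302, 298, 291, 293, 297, 299, 297]
side 0.05 286.4 86.9 [144, 139, 126, 108, 95, 101, 97, 106, 103, 101, 101, 118, 139, 175, 236, 282, 303, 307, 305, 306, 302, 294, 295, 299, 297]
```

arm_command(
  moves=[
    [[1,2.5,0],[0,0,0],255],
    [[2.6,6,0],[0,0,0],255],
    [[4.3,10,0],[0,0,0],255],
    [[6,14,0],[0,0,0],255],
    [[7.7,18,0],[0,0,0],255],
    [[9.4,22,0],[0,0,0],255],
    [[11.1,26,0],[0,0,0],255],
    [[12.8,30,0],[0,0,0],255],
    [[14.5,34,0],[0,0,0],255],
    [[16,37.5,1],[0,0,0],255],
    [[16.8,39.3,2.5],[0,0,0],255],
    [[16.8,39.3,3.5],[0,0,0],255],
    [[16.8,39.3,3.5],[0,0,0],255],
    [[16.8,39.3,3.5],[0,0,0],255],
  ],
)

```text
clock: 15.2
ee_pos: [0.6036, 0.0907, 0.2165]
tcp_rot: [0.291, 0.957, -0.0, -0.0]
wrist_force: [0.2, 0.0, -0.1]
width: 0.0145
grasp_force: 58.5
```

```bash
python3 - <<'E'
from h import *
go([*cw(31,82),.2008],2.55)
E
```

```text
t 15.2 tcp [0.6036 0.0907 0.2165] yaw 2.550 F [ 0.2  0.  -0.1] w 0.0145 g 58.5
 shift cm [0.06 0.11 1.57] rot [-0.001 -0.001  0.   ]
```

arm_command(
  moves=[
    [[0.06,0.1,0.4],[0,0,0],255],
    [[0.06,0.1,0.7],[0,0,0],255],
    [[0.06,0.1,1.0],[0,0,0],255],
    [[0.06,0.1,1.2],[0,0,0],255],
    [[0.06,0.1,1.4],[0,0,0],255],
    [[0.06,0.1,1.55],[0,0,0],255],
    [[0.06,0.1,1.55],[0,0,0],255],
    [[0.06,0.1,1.55],[0,0,0],255],
  ],
)

```text
clock: 16.0
ee_pos: [0.6038, 0.0928, 0.2013]
tcp_rot: [0.291, 0.957, 0.0, 0.0]
wrist_force: [-1.0, 0.6, -0.5]
width: 0.0147
grasp_force: 58.5
```

arm_command(
  moves=[
    [[0.06,0.08,0.05],[0,0,0],255],
    [[0.12,0.16,0.1],[0,0,0],255],
    [[0.18,0.24,0.1],[0,0,0],255],
    [[0.21,0.28,0.1],[0,0,0],255],
    [[0.21,0.28,0.1],[0,0,0],255],
  ],
)

```text
clock: 16.5
ee_pos: [0.6036, 0.0963, 0.2003]
tcp_rot: [0.291, 0.957, -0.0, 0.0]
wrist_force: [-0.3, -0.2, -1.8]
width: 0.0142
grasp_force: 58.4
```

arm_command(
  moves=[
    [[-0.06,-0.08,0],[0,0,0],255],
    [[-0.12,-0.16,0],[0,0,0],255],
    [[-0.18,-0.24,0],[0,0,0],255],
    [[-0.24,-0.32,0],[0,0,0],255],
    [[-0.3,-0.4,0],[0,0,0],255],
    [[-0.36,-0.48,0],[0,0,0],255],
    [[-0.42,-0.56,0],[0,0,0],255],
    [[-0.42,-0.56,0],[0,0,0],255],
  ],
)

```text
clock: 17.3
ee_pos: [0.604, 0.0895, 0.2003]
tcp_rot: [0.291, 0.957, 0.0, -0.0]
wrist_force: [-0.4, 3.4, -1.3]
width: 0.014
grasp_force: 58.5
```

arm_command(
  moves=[
    [[0.1,0.13,0],[0,0,0],255],
    [[0.19,0.25,0],[0,0,0],255],
    [[0.47,0.04,0],[0,0,0],255],
    [[0.75,-0.17,0],[0,0,0],255],
    [[1.03,-0.38,0],[0,0,0],255],
    [[1.31,-0.59,0],[0,0,0],255],
    [[1.58,-0.8,0],[0,0,0],255],
    [[1.86,-1.01,0],[0,0,0],255],
    [[2.14,-1.23,0],[0,0,0],255],
    [[2.42,-1.44,0],[0,0,0],255],
    [[2.7,-1.65,0],[0,0,0],255],
    [[2.98,-1.86,0],[0,0,0],255],
    [[3.26,-2.07,0],[0,0,0],255],
    [[3.54,-2.28,0],[0,0,0],255],
    [[3.82,-2.49,0],[0,0,0],255],
    [[4.1,-2.71,0],[0,0,0],255],
    [[4.37,-2.92,0],[0,0,0],255],
    [[4.65,-3.13,0],[0,0,0],255],
    [[4.65,-3.13,0],[0,0,0],255],
  ],
)

```text
clock: 19.2
ee_pos: [0.5476, 0.0892, 0.2004]
tcp_rot: [0.291, 0.957, 0.0, 0.0]
wrist_force: [-0.4, -0.3, -0.7]
width: 0.0139
grasp_force: 58.6
```

```bash
cat >> h.py <<'E'
def where():
    o=manip.observe();q=o["ee_pos"][:2]-C;print('cradle mm',np.round([(q[0]*np.cos(YA)+q[1]*np.sin(YA))*1e3,(-q[0]*np.sin(YA)+q[1]*np.cos(YA))*1e3],1),'z',round(o["ee_pos"][2],4),'F',np.round(o["wrist_force"],1))
E
python3 -c "
from h import *
where()"
```

```text
cradle mm [-25.1  82.5] z 0.2004 F [-0.4 -0.3 -0.7]
```

arm_command(
  moves=[
    [[0.28,-0.21,0],[0,0,0],255],
    [[0.56,-0.42,0],[0,0,0],255],
    [[0.84,-0.63,0],[0,0,0],255],
    [[1.12,-0.85,0],[0,0,0],255],
    [[1.4,-1.06,0],[0,0,0],255],
    [[1.51,-1.15,0],[0,0,0],255],
    [[1.56,-1.49,0],[0,0,0],255],
    [[1.61,-1.84,0],[0,0,0],255],
    [[1.65,-2.19,0],[0,0,0],255],
    [[1.7,-2.53,0],[0,0,0],255],
    [[1.75,-2.88,0],[0,0,0],255],
    [[1.8,-3.23,0],[0,0,0],255],
    [[1.8,-3.23,0],[0,0,0],255],
  ],
)

```text
clock: 20.5
ee_pos: [0.5148, 0.0721, 0.2004]
tcp_rot: [0.291, 0.957, 0.0, 0.0]
wrist_force: [-0.5, 0.7, -0.7]
width: 0.0143
grasp_force: 58.6
```

```bash
python3 -c "
from h import *
where()"
```

```text
cradle mm [-58.9  67.2] z 0.2004 F [-0.5  0.7 -0.7]
```

arm_command(
  moves=[
    [[0.05,-0.35,0],[0,0,0],255],
    [[0.1,-0.69,0],[0,0,0],255],
    [[0.14,-1.04,0],[0,0,0],255],
    [[0.19,-1.39,0],[0,0,0],255],
    [[0.24,-1.73,0],[0,0,0],255],
    [[0.29,-2.08,0],[0,0,0],255],
    [[0.08,-2.36,0],[0,0,0],255],
    [[-0.13,-2.64,0],[0,0,0],255],
    [[-0.34,-2.92,0],[0,0,0],255],
    [[-0.34,-2.92,0],[0,0,0],255],
  ],
)

```text
clock: 21.5
ee_pos: [0.5017, 0.0458, 0.2003]
tcp_rot: [0.291, 0.957, -0.0, -0.0]
wrist_force: [-0.1, -0.5, -0.7]
width: 0.0147
grasp_force: 58.6
```

```bash
python3 -c "
from h import *
where()"
```

```text
cradle mm [-73.5  41.8] z 0.2003 F [-0.1 -0.5 -0.7]
```

arm_command(
  moves=[
    [[-0.21,-0.28,0],[0,0,0],255],
    [[-0.42,-0.56,0],[0,0,0],255],
    [[-0.63,-0.84,0],[0,0,0],255],
    [[-0.85,-1.12,0],[0,0,0],255],
    [[-1.06,-1.4,0],[0,0,0],255],
    [[-1.27,-1.67,0],[0,0,0],255],
    [[-1.48,-1.95,0],[0,0,0],255],
    [[-1.69,-2.23,0],[0,0,0],255],
    [[-1.9,-2.51,0],[0,0,0],255],
    [[-2.11,-2.79,0],[0,0,0],255],
    [[-2.33,-3.07,0],[0,0,0],255],
    [[-2.54,-3.35,0],[0,0,0],255],
    [[-2.75,-3.63,0],[0,0,0],255],
    [[-2.96,-3.91,0],[0,0,0],255],
    [[-2.96,-3.91,0],[0,0,0],255],
  ],
)

```text
clock: 23.0
ee_pos: [0.5044, -0.0031, 0.2003]
tcp_rot: [0.291, 0.957, -0.0, 0.0]
wrist_force: [-0.3, 0.1, -0.6]
width: 0.014
grasp_force: 58.6
```

```bash
python3 -c "
from h import *
where()"
```

```text
cradle mm [-73.5  -7.2] z 0.2003 F [-0.3  0.1 -0.6]
```

arm_command(
  moves=[
    [[-0.21,-0.28,0],[0,0,0],255],
    [[-0.42,-0.56,0],[0,0,0],255],
    [[-0.63,-0.84,0],[0,0,0],255],
    [[-0.85,-1.12,0],[0,0,0],255],
    [[-1.06,-1.4,0],[0,0,0],255],
    [[-1.27,-1.67,0],[0,0,0],255],
    [[-1.48,-1.95,0],[0,0,0],255],
    [[-1.69,-2.23,0],[0,0,0],255],
    [[-1.9,-2.51,0],[0,0,0],255],
    [[-2.11,-2.79,0],[0,0,0],255],
    [[-2.33,-3.07,0],[0,0,0],255],
    [[-2.54,-3.35,0],[0,0,0],255],
    [[-2.75,-3.63,0],[0,0,0],255],
    [[-2.96,-3.91,0],[0,0,0],255],
    [[-3.17,-4.18,0],[0,0,0],255],
    [[-3.35,-4.42,0],[0,0,0],255],
    [[-3.5,-4.62,0],[0,0,0],255],
    [[-3.5,-4.62,0],[0,0,0],255],
  ],
)

```text
clock: 24.8
ee_pos: [0.5077, -0.0608, 0.2003]
tcp_rot: [0.291, 0.957, -0.0, 0.0]
wrist_force: [-0.1, 0.9, -1.4]
width: 0.0143
grasp_force: 58.6
```

```bash
python3 -c "
from h import *
where()
d=grab('side','d7');s=grab('scene','s7')"
```

```text
cradle mm [-73.5 -65.1] z 0.2003 F [-0.1  0.9 -1.4]
```

arm_command(
  moves=[
    [[0,0,-0.3],[0,0,0],255],
    [[0,0,-0.7],[0,0,0],255],
    [[0,0,-1.2],[0,0,0],255],
    [[0,0,-2.2],[0,0,0],255],
    [[0,0,-4],[0,0,0],255],
    [[0,0,-6],[0,0,0],255],
    [[-1,-1.3,-7],[0,0,0],255],
    [[-3,-3.9,-7],[0,0,0],255],
    [[-5.5,-7.2,-7],[0,0,0],255],
    [[-8,-10.4,-7],[0,0,0],255],
    [[-10.5,-13.7,-7],[0,0,0],255],
    [[-13,-17,-7],[0,0,0],255],
    [[-15,-19.6,-7],[0,0,0],255],
    [[-16.3,-21.3,-7],[0,0,0],255],
    [[-16.3,-21.3,-7],[0,0,0],255],
    [[-16.3,-21.3,-7],[0,0,0],255],
  ],
)

```text
clock: 26.5
ee_pos: [0.5246, -0.3281, 0.2709]
tcp_rot: [0.291, 0.957, 0.0, 0.0]
wrist_force: [-0.2, 0.2, -0.6]
width: 0.0145
grasp_force: 58.6
```

```bash
python3 -c "
from h import *
go([.5244,-.3284,.103],2.55)"
```

```text
t 26.5 tcp [ 0.5246 -0.3281  0.2709] yaw 2.550 F [-0.2  0.2 -0.6] w 0.0145 g 58.6
 shift cm [-0.   -0.04 16.79] rot [0. 0. 0.]
```

Lowering into the fork, with a check as the shaft enters the slot.

arm_command(
  moves=[
    [[0,-0.03,3],[0,0,0],255],
    [[0,-0.03,6],[0,0,0],255],
    [[0,-0.03,8],[0,0,0],255],
    [[0,-0.03,9.5],[0,0,0],255],
    [[0,-0.03,11],[0,0,0],255],
    [[0,-0.03,12],[0,0,0],255],
    [[0,-0.03,13],[0,0,0],255],
    [[0,-0.03,13.5],[0,0,0],255],
    [[0,-0.03,13.5],[0,0,0],255],
  ],
)

```text
clock: 27.4
ee_pos: [0.5241, -0.3285, 0.1348]
tcp_rot: [0.291, 0.957, 0.0, -0.0]
wrist_force: [-0.7, 0.2, -0.5]
width: 0.014
grasp_force: 58.6
```

arm_command(
  moves=[
    [[0,0,1],[0,0,0],255],
    [[0,0,2],[0,0,0],255],
    [[0,0,2.6],[0,0,0],255],
    [[0,0,2.9],[0,0,0],255],
    [[0,0,3.1],[0,0,0],255],
    [[0,0,3.2],[0,0,0],255],
    [[0,0,3.2],[0,0,0],255],
  ],
)

```text
clock: 28.1
ee_pos: [0.5243, -0.3286, 0.1034]
tcp_rot: [0.291, 0.957, -0.0, 0.0]
wrist_force: [0.7, -0.0, -1.1]
width: 0.0144
grasp_force: 58.6
```

arm_command(
  moves=[
    [[0,0,0.06],[0,0,0],255],
    [[0,0,0.1],[0,0,0],255],
    [[0,0,0.1],[0,0,0],255],
  ],
)

```text
clock: 28.4
ee_pos: [0.5244, -0.3286, 0.1028]
tcp_rot: [0.291, 0.957, -0.0, 0.0]
wrist_force: [-0.9, 1.1, 4.1]
width: 0.0143
grasp_force: 59.3
```

Contact (+4 N), so the collar is resting. Releasing and moving away upward.

arm_command(
  moves=[
    [[0,0,-0.03],[0,0,0],255],
    [[0,0,-0.03],[0,0,0],120],
    [[0,0,-0.03],[0,0,0],110],
    [[0,0,-0.03],[0,0,0],110],
    [[0,0,-0.03],[0,0,0],110],
    [[0,0,-0.03],[0,0,0],110],
    [[0,0,-1],[0,0,0],110],
    [[0,0,-3],[0,0,0],110],
    [[0,0,-6],[0,0,0],110],
    [[0,0,-10],[0,0,0],110],
    [[0,0,-13.8],[0,0,0],110],
    [[-2.5,0.3,-13.8],[0,0,0],110],
    [[-5,0.55,-13.8],[0,0,0],110],
    [[-5,0.55,-13.8],[0,0,0],110],
    [[-5,0.55,-13.8],[0,0,0],110],
    [[-5,0.55,-13.8],[0,0,0],110],
  ],
)

```text
clock: 30.0
ee_pos: [0.5685, -0.3516, 0.2406]
tcp_rot: [0.291, 0.957, 0.0, -0.0]
wrist_force: [0.7, -0.3, -0.0]
width: 0.0483
grasp_force: 0.0
```

```bash
python3 - <<'E'
from h import *
import pickle
f0,s0=pickle.load(open('w6.pkl','rb')); f=grab("wrist","w8"); s=grab("scene","s8")
go([.5,-.3,.2])
def brown(f):
    g=f["pixels"].astype(int);m=((g[:,:,0]-g[:,:,2]>25)&(g[:,:,0]<150)&(g[:,:,0]>60)&(g[:,:,1]<g[:,:,0]*.62)).astype(np.uint8)
    m[:100]=0;m[170:]=0;m[:,:215]=0;m[:,285:]=0
    n,l,st,c=cv2.connectedComponentsWithStats(m);j=1+np.argmax(st[1:,4]);return st[j],np.round(c[j],1)
print(brown(f0),brown(f))
# scene comparison against start (arm elsewhere): bin, pin, bystanders
a=cv2.imread('pics/scene0.png').astype(int);b=cv2.imread('pics/s8.png').astype(int)
m=(np.abs(a-b).sum(2)>120).astype(np.uint8);m=cv2.morphologyEx(m,cv2.MORPH_OPEN,np.ones((3,3),np.uint8))
n,l,st,c=cv2.connectedComponentsWithStats(m)
print([r.tolist() for r in st[1:] if r[4]>15])
E
```

```text
t 30.1 tcp [ 0.5684 -0.3516  0.2407] yaw 2.551 F [ 1.  -0.5 -0.1] w 0.0485 g 0.0
 shift cm [8.56 0.47 4.07] rot [0. 0. 0.]Traceback (most recent call last):
  File "<stdin>", line 9, in <module>
  File "<stdin>", line 8, in brown
    return _wrapfunc(a, 'argmax', axis=axis, out=out, **kwds)
    return bound(*args, **kwds)
ValueError: attempt to get argmax of an empty sequence
```

```bash
python3 - <<'E'
from h import *
a=cv2.imread('pics/w6.png').astype(int);b=cv2.imread('pics/w8.png').astype(int)
print('px',a[135,243],b[135,243])
def brown(g):
    m=((g[:,:,2]-g[:,:,0]>20)&(g.sum(2)<270)&(g[:,:,2]>50)).astype(np.uint8)
    k=np.zeros_like(m);k[110:165,222:275]=1
    n,l,st,c=cv2.connectedComponentsWithStats(m*k);return [(s.tolist(),np.round(q,1)) for s,q in zip(st[1:],c[1:]) if s[4]>25]
print(brown(a),brown(b))
a=cv2.imread('pics/scene0.png').astype(int);b=cv2.imread('pics/s8.png').astype(int)
m=(np.abs(a-b).sum(2)>120).astype(np.uint8);m=cv2.morphologyEx(m,cv2.MORPH_OPEN,np.ones((3,3),np.uint8))
n,l,st,c=cv2.connectedComponentsWithStats(m)
print([r.tolist() for r in st[1:] if r[4]>15])
E
```

```text
px [ 51  73 112] [ 51  73 112]
[([236, 126, 16, 20, 299], array([243.6, 135.4]))] [([233, 126, 17, 20, 312], array([241.1, 135.4]))]
[[0, 0, 99, 43, 2091], [114, 4, 16, 10, 86], [34, 22, 96, 147, 5550], [140, 23, 5, 10, 39], [184, 22, 14, 10, 87], [118, 24, 14, 11, 97], [105, 26, 5, 6, 26], [188, 30, 12, 32, 269], [129, 34, 4, 13, 44], [120, 38, 8, 9, 47], [0, 51, 14, 14, 85], [191, 56, 20, 26, 235], [44, 62, 6, 6, 21], [177, 64, 13, 4, 40], [129, 76, 3, 7, 21], [36, 84, 7, 9, 44], [187, 104, 21, 20, 287], [176, 109, 9, 8, 50], [175, 119, 14, 10, 75], [198, 124, 5, 6, 25], [84, 132, 10, 11, 51], [154, 138, 45, 32, 689], [52, 155, 9, 5, 34], [224, 154, 16, 18, 154], [0, 166, 156, 190, 11624], [100, 207, 4, 6, 23], [213, 207, 20, 18, 211], [204, 256, 10, 9, 40], [105, 357, 4, 5, 17]]
```

The stylus handle blob is the same as before the grasp, within about 2 mm (17×20 px, upright). In the scene view the bin shows no change; only the arm, its shadows and the pin's two places differ.

```bash
python3 -c "
from plant import manip
print(manip.job_done())"
```

```text
the job is handed in; nothing more can be done
None
```

I handed the job in at about 30 s with the pin parked in the notch, the seam traced end to end, the stylus back in its fork and no change seen in the bin or bystanders; the hand-in gave no verdict, and I inferred that the point stayed in the groove from forces and positions because I couldn't see it.

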